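# Lock the centrifuge rotor and tighten its lid screw

### The arm

A 6-joint arm with a two-finger parallel gripper is mounted at the origin on the work surface. World frame = base frame: x ahead of the robot, y to its left, z up, the work surface at z = 0. Lengths are in m, angles in degrees, forces in N, time in s.
With the tool pointing down it reaches from about 0.25 to 0.725 m from the base axis. Payload 9.7 kg.
Tool frame: the origin (TCP) lies between the finger pads; the fingertips stand 11 mm ahead of it and the grasp point (between the pads) lies 8 mm behind it; y points along the fingers, x is the direction in which the jaws open and shut, and the axes are right-handed (so a half turn about y gives the same grasp; the last joint's range is limited). The gripper opens to 85 mm and grips with 20 to 120 N. Pads are 22 mm wide; open, the fingers measure 114 mm over their backs; the gripper's body (76 mm by 85 mm) begins 54 mm behind the grasp point. The pads swing forward as they close: fully open they stand 13 mm farther back than shut.
Start: joints at [64.916, 4.979, 10.078, 95.1, 0, 90], TCP at [0.233, 0.498, 0.219] pointing down, gripper open.
Joint ranges: [-179.16, 179.16], [-48.56, 103.87], [-65.8, 70.77], [-126.05, 130.52], [-82.76, 87.17], [-180, 180]. Speed limits (degrees/s): [127.2, 127.2, 147.25, 180, 180, 180].

### API

Orientations are given as [roll, pitch, yaw] about the fixed x, y, z axes, in that order (R = Rz(yaw) Ry(pitch) Rx(roll)).
In Python, from workcell import bot, vision gives the robot as it stands. The module is installed in compiled form; this text tells all that it offers.
- The arm moves only by the shell command python3 -m crank 'ROWS' [OPENING] [FORCE]. ROWS is text: rows parted by semicolons, each of 6 numbers parted by spaces: the shift along the tool's x, y, z in m, then the turn, a rotation vector about the tool's x, y, z in rad. A call has 1 to 8 rows; each row is the pose to reach, as a shift and turn from the pose commanded when the call began, along the tool's axes at that moment; what a row does not reach only later rows make up. A row lasts 1/10 s, in which the tool goes at most 50 mm and 8.59 degrees, less where a joint would pass 70% of its speed; a pose out of reach is approached as far as the arm can. A call with a gripper value outside its range is refused whole. OPENING is the gripper's target within -1 to 1 (shut at 1, half-way at 0, fully open at -1), set as the call begins (- or left out, the last holds). The fingers move at their own pace and stop on an object; FORCE is the grip in N (left out, the last holds). Time passes only in rows, so rows that repeat a pose let the fingers close. It gives the time, the measured TCP pose, the force and the opening at its end, in the units of the state.
- bot.get_obs(): the state, without advancing time (a new reading comes with each control period).
- vision.camera(name): name is "side" or "top"; returns the picture (420x560x3 uint8, red, green, blue); there is no depth.
- vision.get_calibration(name): a dict with "fx", "fy", "cx", "cy" (pixels), "rvec" (rotation vector, rad) and "tvec" (3), from world to camera coordinates, as OpenCV has them. Camera axes: x right, y down, z forward; pixel columns grow to the right and rows downward; lengths in m; the calibration is good to about 2 mm. A picture is of the moment at which its call begins. get_calibration takes no time and is no camera call.
- bot.job_done(): hands the job in, once; it reports no verdict.
The state is a dict: "time": time; "q": joint angles; "qd": joint speeds; "joint_efforts": joint torques, N m; "ee_pos": TCP position; "tcp_rot": TCP orientation; "wrist_force": force on the tool from outside, world axes, zero at the start; "torque": the same for the moment, N m; "opening": finger opening in m.
Only numpy, scipy, OpenCV 4.12 (cv2) and the standard library are available. Lean on these libraries where they do the work, as an engineer would, in place of code of your own. Each camera call takes 0.05 s, during which the arm holds its last target. There are 200 camera calls.

### The job

The rotor on the stand spins freely, so its lid screw cannot be tightened yet. Line up a slot of the rotor with the V-trough, tip the brass locking bar off the blue ledge into the trough without lifting it, and slide it along the fold, nose first, fully home in the rotor's slot. Then turn the T-handle clockwise (seen from above) until it stops, so that the lid is tight, leave the bar in place locking the rotor, and do not disturb the other things on the counter.

Things in the scene. Friction and masses are not known exactly. Their poses are not given: they have to be found in the camera images.
- stand: dark blue rotor stand, fixed; base plate 195 x 360 x 12 high. Origin: on the rotor's vertical axis at counter height. Axes: z up, the trough runs from the rotor towards -y, the blue ledge is on the trough's -x side. All x, y here are in this frame in mm, all heights above the counter.
- trough (a point): middle of the line that the bar's centre takes in the V-trough: x 0, y -165, height 50; axes as the stand. Aluminium 90 degree V, fold at x 0, height 39, y -94 to -236; -x side rises to height 64 at x -25 (ledge edge), +x side to 79 at x 40. Outer (-y) end open, nothing beyond it.
- cheeks (a point): between two dark upright cheeks at the trough's inner end (x 0, y -89, height 50): y -84 to -94, up to 60 high, gap 26 wide, which the bar slides through. When the bar is tipped in, its nose must be outside them (nose y below -96), as it is at the start.
- ledge (a point): centre of the top of the flat light-blue ledge (x -57.5, y -165, height 64): x -25 to -90, y -94 to -236; axes as the stand. A bar pushed over its edge at x -25 tips into the V and slides down to the fold.
- rotor (a joint): turn of the rotor on its vertical axis, rad, + anticlockwise from above, nearly frictionless. Rotor radius 80, heights 28 to 80, three white buckets and three equal slots 2.094 rad apart, open outwards, 26 wide, flared to about 45 at the rim, ending at a hub 44 from the axis. A slot faces the trough at any multiple of 2.094; the flare takes the nose when up to 0.15 off.
- lid_screw (a joint): turn of the lid screw in the rotor, rad, + clockwise from above: 0 loose, 1.3 its stop (tight; the handle's red end is then over the lid's green mark). Stiff, about 0.16 N m: turning the T-handle either way drags the free rotor round with it; the screw turns in the rotor only while the rotor is held.
- screw_grip (a point): centre of the T-handle of the lid screw, on the rotor axis, height 108: a black bar 110 long (along its x axis, the +x end is red), 14 wide (y), heights 98 to 118, on a stem 22 across; the lid below is at height 80. It turns with the screw.
- bar_center (a point): centre of the loose brass locking bar, 16 x 16 square, 200 long, about 0.3 kg; its y axis points along the bar to the nose. At the start it lies flat on the ledge (centre height 72), roughly along the trough, nose to the rotor. In the V it lies cornerwise; its outer end always sticks out 8 or more past the trough's outer end and can be pushed there.
- bar_tip (a point): centre of the bar's nose face (steel, 10 x 10, the last 8 of the bar), 100 from the bar's centre along its y axis. Fully home in a slot it is about 44 to 46 from the rotor axis.
- spare_bucket: white plastic spare rotor bucket, 34 x 44 x 36 high, loose on the stand's base plate behind the trough's tall side; origin under its centre; bystander
- soap: blue soap bottle, 60 across, 170 high, loose; origin under its centre; bystander
- wipes: green wipes tub, 84 across, 150 high, loose; origin under its centre; bystander
- jar: amber jar with black cap, 70 across, 90 high, loose; origin under its centre; bystander
- beaker: clear plastic beaker, 72 across, 85 high, loose, open top; origin under its centre; bystander
- tube_rack: steel rack 80 x 220 x 45 high with capped tubes standing to 96 high, loose; origin under its centre; bystander
- spatula: spatula with black handle, 180 long, lying flat, loose; bystander
There are look-alikes about, which are no part of the job. There is more than one size of the part that bears bar_center; the job needs the middle-sized.

How it is judged:
By the outcome, as a careful person would: the job done as asked, in the order asked, and still so for the second after the job is handed in, with the robot touching nothing.
It also fails if it takes over 64 s, if anything falls off the work surface, if the arm or the gripper's body presses on something with over 40 N, if the wrist force passes 120 N, or if a joint passes its speed limit or range.

## Working session

There is one attempt and no reset: what is moved stays moved. The work goes in short steps, Python scripts to look and compute and a shell command to move; the robot and the scene stay as the last step left them, time stands still between calls to the robot, and variables do not carry over. Pictures are saved under pics/ and viewed, about 8 in all and at most 12, crops included, and the job is handed in when it is done.

```bash
mkdir -p pics; python3 - <<'E'
from workcell import bot, vision
import cv2
for n in("side","top"):
    cv2.imwrite(f"pics/{n}0.png",cv2.cvtColor(vision.camera(n),cv2.COLOR_RGB2BGR)); print(n,vision.get_calibration(n))
print(bot.get_obs())
E
```

```text
side {'fx': 441.43951417898296, 'fy': 441.43951417898296, 'cx': 275.68944613360884, 'cy': 210.73419252898356, 'rvec': array([ 2.40981659, -0.43197243,  0.17891367]), 'tvec': array([-0.55687549,  0.19011281,  1.03919412])}
top {'fx': 511.22952082422626, 'fy': 511.22952082422626, 'cx': 276.8642669356811, 'cy': 209.34922129369053, 'rvec': array([ 2.15958515, -2.19609603,  0.1049999 ]), 'tvec': array([-0.01806629,  0.62012642,  1.56770888])}
{'time': 0.1, 'q': array([ 6.49140797e+01,  5.00826836e+00,  1.00384324e+01,  9.50992158e+01,
       -3.18077839e-05,  9.00014259e+01]), 'qd': array([-0.06124889, -0.1103534 ,  0.14457415,  0.03800128, -0.08406399,
       -0.06190036]), 'joint_efforts': array([-5.11005455e-04, -5.21560514e+01,  4.65653622e+01,  1.60796440e-02,
        3.65174216e-06, -8.05926504e-06]), 'ee_pos': array([0.23309373, 0.49791993, 0.21834587]), 'tcp_rot': array([-9.00000335e+01,  6.90517098e-02,  6.49126538e+01]), 'wrist_force': array([ 0.02313866, -0.18243112,  0.21296893]), 'torque': array([-0.01144121,  0.01877856,  0.00701939]), 'opening': 0.08514843749762999}
```

View pics/side0.png

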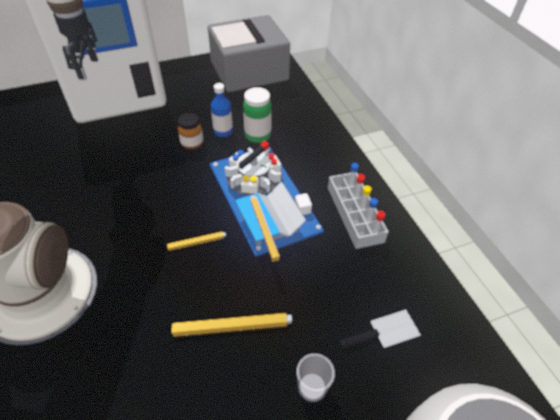

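View pics/top0.png

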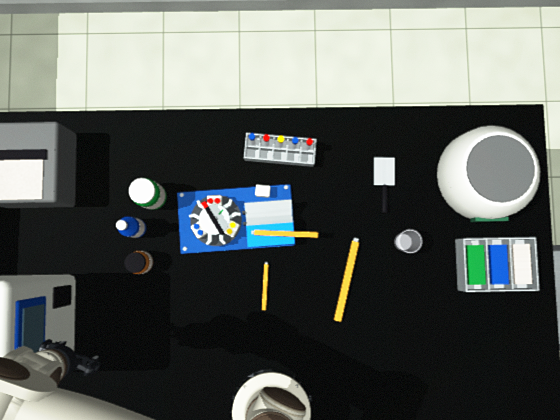

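Three bars show in the top view: a small one at (265,286), a large one at (347,280), and one on the blue ledge at (284,234). The ledge bar looks like the middle-sized one and is in the described place. I'll enlarge the stand and measure the bar lengths.

```bash
cat > h.py <<'E'
from workcell import bot, vision
import cv2, numpy as np
def cal(n):
    c=vision.get_calibration(n); K=np.array([[c['fx'],0,c['cx']],[0,c['fy'],c['cy']],[0,0,1.]])
    return K,cv2.Rodrigues(c['rvec'])[0],c['tvec'].reshape(3)
def back(n,uv,z):
    K,R,t=cal(n); o=-R.T@t; d=(R.T@np.linalg.inv(K)@np.c_[np.atleast_2d(uv),np.ones(len(np.atleast_2d(uv)))].T).T
    return o+d*((z-o[2])/d[:,2])[:,None]
def proj(n,P):
    K,R,t=cal(n); return cv2.projectPoints(np.float64(P).reshape(-1,1,3),cv2.Rodrigues(R)[0],t,K,None)[0].reshape(-1,2)
def snap(n): return cv2.cvtColor(vision.camera(n),cv2.COLOR_RGB2BGR)
def crop(im,x0,y0,x1,y1,s): return cv2.resize(im[y0:y1,x0:x1],None,fx=s,fy=s,interpolation=cv2.INTER_CUBIC)
E
python3 - <<'E'
from h import *
t=cv2.imread("pics/top0.png"); s=cv2.imread("pics/side0.png")
a=crop(t,170,175,330,265,5); cv2.imwrite("pics/topc.png",a)
b=crop(s,205,140,335,260,5); b=b[:600]; cv2.imwrite("pics/sidec.png",b)
for uv,z in(([[265,263],[265,310]],.006),([[355,238],[337,321]],.015),([[252,232.5],[318,235]],.072)):
    p=back("top",uv,z); print(p.round(3).tolist(),np.linalg.norm(p[0]-p[1]).round(3))
hsv=cv2.cvtColor(t,cv2.COLOR_BGR2HSV); m=cv2.inRange(hsv,(105,120,50),(125,255,255)); m[:180]=0;m[260:]=0;m[:,:172]=0;m[:,300:]=0
m=cv2.morphologyEx(m,cv2.MORPH_CLOSE,np.ones((3,3)))
r=cv2.minAreaRect(cv2.findNonZero(m)); bx=cv2.boxPoints(r); w=back("top",bx,.012);print(r,bx.round(1).tolist(),w.round(4).tolist(),[np.linalg.norm(w[i]-w[i-1]).round(4) for i in range(4)])
E
```

```text
[[0.454, 0.011, 0.006], [0.308, 0.014, 0.006]] 0.145
[[0.527, -0.272, 0.015], [0.272, -0.208, 0.015]] 0.263
[[0.547, 0.048, 0.072], [0.536, -0.151, 0.072]] 0.2
((235.38461303710938, 218.42308044433594), (62.588768005371094, 115.76367950439453), 85.8150863647461) [[175.39999389648438, 191.39999389648438], [290.79998779296875, 183.0], [295.3999938964844, 245.39999389648438], [179.89999389648438, 253.89999389648438]] [[0.6833, 0.2911, 0.012], [0.7043, -0.0742, 0.012], [0.5068, -0.0847, 0.012], [0.4865, 0.2767, 0.012]] [np.float64(0.1973), np.float64(0.366), np.float64(0.1978), np.float64(0.362)]
```

View pics/topc.png

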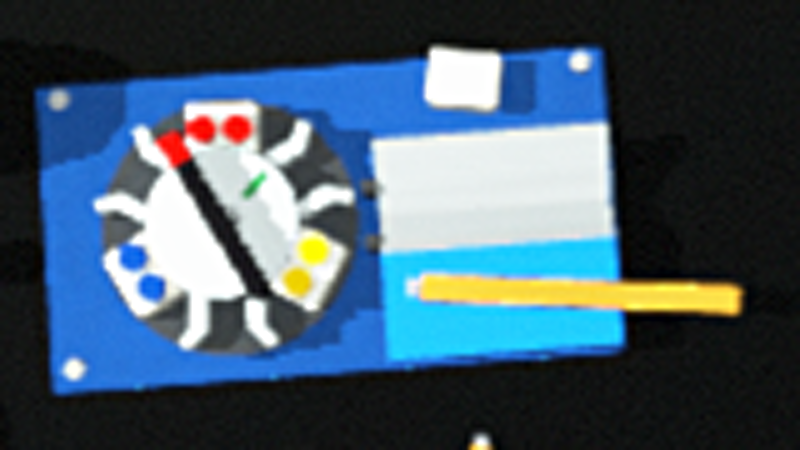

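View pics/sidec.png

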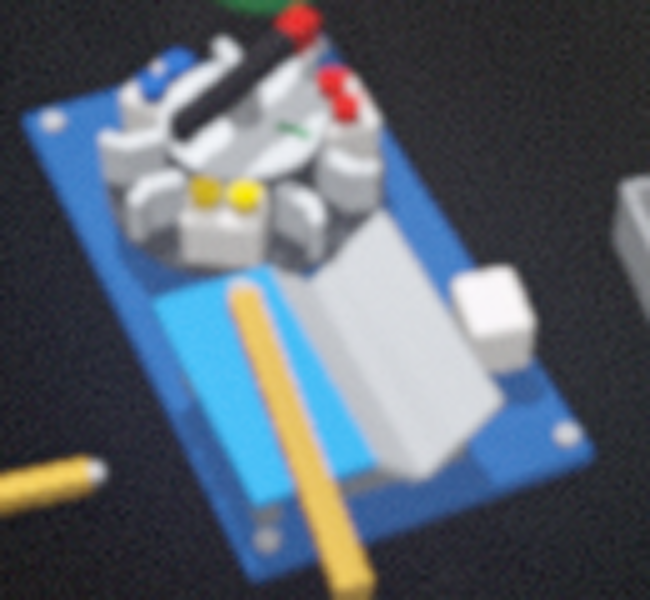

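The bar on the ledge measures 200 mm, against about 145 and 263 for the other two, so it is the middle-sized one. In the 5x top crop its nose is at (412,287) and its tail at (742,300). The handle's red end is at (172,148), and the nearest slot is at the upper right, about (325,170). Next I fit the stand pose and the joint angles from both views.

```bash
cat > fit.py <<'E'
from h import *
from scipy.optimize import least_squares
o=lambda c,x,y:(np.array(c)+.5)/5-.5+[x,y]
T=o([[372,140],[608,122],[382,253],[617,238],[388,360],[625,350]],170,175)
PT=np.array([[40,-94,79],[40,-236,79],[-25,-94,64],[-25,-236,64],[-90,-94,64],[-90,-236,64]])/1000
S=o([[382,212],[502,400],[418,478],[375,465],[258,505],[155,300],[272,268]],205,140)
PS=np.array([[40,-94,79],[40,-236,79],[0,-236,39],[-25,-236,64],[-90,-236,64],[-90,-94,64],[-25,-94,64]])/1000
def W(p,P):
    c,s=np.cos(p[2]),np.sin(p[2]); P=np.atleast_2d(P); return np.c_[p[0]+c*P[:,0]-s*P[:,1],p[1]+s*P[:,0]+c*P[:,1],P[:,2]]
def res(p): return np.r_[(proj("top",W(p,PT))-T).ravel(),(proj("side",W(p,PS))-S).ravel()]
if __name__=="__main__":
    r=least_squares(res,[.58,.17,.06],loss='soft_l1'); p=r.x; print(p,np.degrees(p[2]),r.fun.round(1)); np.save("stand.npy",p)
    def inv(w): d=w[:,:2]-p[:2]; c,s=np.cos(p[2]),np.sin(p[2]); return np.c_[c*d[:,0]+s*d[:,1],-s*d[:,0]+c*d[:,1]]*1000
    print("bar top",inv(back("top",o([[412,287],[742,300]],170,175),.074)).round(1))
    print("bar side",inv(back("side",o([[240,290],[352,580]],205,140),.078)).round(1))
    h=back("top",o([[172,148],[262,290]],170,175),.118); print("handle",h.round(3),inv(h).round(1),np.degrees(np.arctan2(*(h[0]-h[1])[1::-1])))
    f=inv(back("top",o([[145,145],[105,205],[300,140],[340,200],[195,325],[262,325]],170,175),.075)); print("flares",f.round(1),np.degrees(np.arctan2(f[:,1],f[:,0])).round(1))
E
python3 fit.py
```

```text
[0.59087931 0.16149496 0.04950417] 2.8363801452335125 [ 0.4  0.6  0.1  1.1  0.  -0.3 -0.4 -0.4  0.1 -0.3 -0.5 -1.4  0.1  0.1
 -0.5  0.8  0.9  0.   0.6 -0.3 -0.6 -0.  -0.3  0.3 -0.5 -0.4]
bar top [[ -48.3 -111.2]
 [ -69.3 -309.5]]
bar side [[ -49.8 -115.5]
 [ -68.3 -303.1]]
handle [[0.63  0.186 0.118]
 [0.546 0.134 0.118]] [[ 40.7  23. ]
 [-46.4 -25.1]] 31.77776445507339
flares [[ 48.3  44.9]
 [ 13.5  70.9]
 [ 45.1 -49. ]
 [  7.1 -71. ]
 [-62.5  20.6]
 [-65.2 -19.7]] [  42.9   79.2  -47.3  -84.3  161.8 -163.2]
```

The fit is good: stand at (0.591, 0.161), yaw 2.8°. A slot sits about 28° short of the trough, so I turn the handle 28° clockwise. First I go above it.

```bash
cat > go.py <<'E'
# usage: go.py x y z yaw(world)  | -s x y z yaw(stand, mm): prints tool-axis shift & turn
import sys; from h import *; from fit import W
from scipy.spatial.transform import Rotation as R
a=sys.argv[1:]; st=a[0]=='-s'; v=[float(i) for i in a[st:]]; p=np.load("stand.npy")
if st: w=W(p,np.array(v[:3])/1000)[0]; yaw=v[3]+np.degrees(p[2])
else: w=np.array(v[:3]); yaw=v[3]
o=bot.get_obs(); C=R.from_euler('xyz',o['tcp_rot'],degrees=True); G=R.from_euler('xyz',[-90,0,yaw],degrees=True)
print('t',o['time'],'pos',o['ee_pos'].round(4),'rot',o['tcp_rot'].round(1),'q6',o['q'][5].round(0)); print('shift',C.inv().apply(w-o['ee_pos']).round(4),'turn',(C.inv()*G).as_rotvec().round(3))
E
python3 -m crank '-0.154 0 -0.466 0 2.149 0;-0.154 0 -0.466 0 2.149 0;-0.154 0 -0.466 0 2.149 0;-0.154 0 -0.466 0 2.149 0;-0.154 0 -0.466 0 2.149 0;-0.154 0 -0.466 0 2.149 0;-0.154 0 -0.466 0 2.149 0;-0.154 0 -0.466 0 2.149 0' -1
python3 go.py .590 .161 .215 -58.2
```

```text
time: 0.9
ee_pos: [0.525, 0.2216, 0.2187]
tcp_rot: [-90.0, 0.0, -4.2]
wrist_force: [0.2, 0.9, -0.2]
opening: 0.0854
t 0.9 pos [0.525  0.2216 0.2187] rot [-90.    0.   -4.2] q6 117.0
shift [ 0.0692  0.0037 -0.0557] turn [ 0.     0.943 -0.   ]
```

The wrist joint turns opposite to my assumption, so I use the other equivalent grasp, yaw 122.

```bash
python3 -m crank '0.069 0.004 -0.056 0 -2.2 0;0.069 0.004 -0.056 0 -2.2 0;0.069 0.004 -0.056 0 -2.2 0;0.069 0.004 -0.056 0 -2.2 0;0.069 0.004 -0.056 0 -2.2 0;0.069 0.004 -0.056 0 -2.2 0;0.069 0.004 -0.056 0 -2.2 0;0.069 0.004 -0.056 0 -2.2 0' -1
python3 go.py .590 .161 .15 121.8
```

```text
time: 1.7
ee_pos: [0.5889, 0.1629, 0.2145]
tcp_rot: [-90.0, 0.0, 65.0]
wrist_force: [-0.4, -0.5, -0.3]
opening: 0.0854
t 1.7 pos [0.5889 0.1629 0.2145] rot [-90.   0.  65.] q6 40.0
shift [-0.0012  0.0645 -0.0018] turn [-0.001 -0.991 -0.   ]
```

```bash
python3 -m crank '-0.001 0.05 -0.002 0 -0.991 0;-0.001 0.05 -0.002 0 -0.991 0;-0.001 0.05 -0.002 0 -0.991 0;-0.001 0.05 -0.002 0 -0.991 0;-0.001 0.05 -0.002 0 -0.991 0;-0.001 0.05 -0.002 0 -0.991 0;-0.001 0.05 -0.002 0 -0.991 0;-0.001 0.05 -0.002 0 -0.991 0' -1
python3 go.py .590 .161 .1 121.8
python3 - <<'E'
from h import *
cv2.imwrite("pics/c1.png",cv2.hconcat([crop(snap("side"),205,110,305,210,4),crop(snap("top"),170,175,270,275,4)]))
E
```

```text
time: 2.5
ee_pos: [0.5902, 0.1611, 0.1645]
tcp_rot: [-90.0, -0.0, 121.5]
wrist_force: [-0.3, 0.2, 0.4]
opening: 0.0852
t 2.5 pos [0.5902 0.1611 0.1645] rot [-90.   -0.  121.5] q6 -16.0
shift [-0.      0.0645  0.0002] turn [-0.001 -0.005  0.   ]
```

View pics/c1.png

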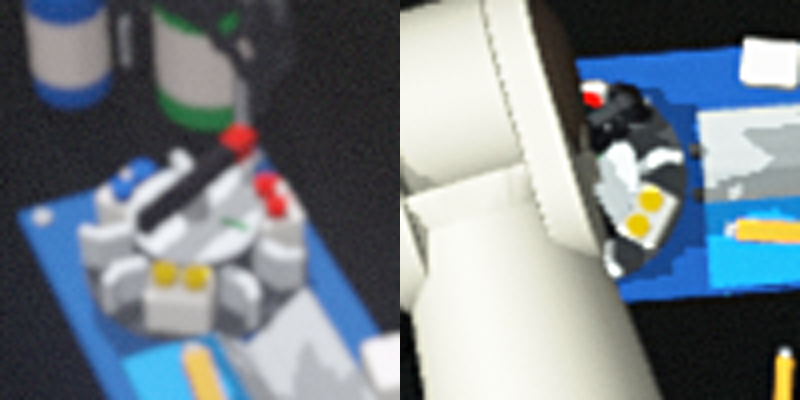

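```bash
python3 - <<'E'
from h import *
P=[[.59,.161,.118],[.59,.161,.154],[.59,.161,.165],[.59,.161,.23]]
print(((proj("side",P)-[205,110])*4).round(), ((proj("top",P)-[170,175])*4+[400,0]).round())
E
```

```text
[[194. 172.]
 [192. 131.]
 [192. 118.]
 [190.  38.]] [[571. 171.]
 [565. 167.]
 [563. 166.]
 [551. 159.]]
```

The handle is at the expected pixel (194,172) in the side crop. The fingers straddle it, at (125,40) and (240,100). I descend and grip.

```bash
python3 -m crank '0 0.033 0 0 0 0;0 0.064 0 0 0 0;0 0.064 0 0 0 0;0 0.064 0 0 0 0' -1 && python3 -m crank '0 0 0 0 0 0;0 0 0 0 0 0;0 0 0 0 0 0;0 0 0 0 0 0;0 0 0 0 0 0;0 0 0 0 0 0;0 0 0 0 0 0;0 0 0 0 0 0' 1 40; python3 go.py .590 .161 .1 93
```

```text
time: 3.0
ee_pos: [0.5901, 0.1611, 0.1013]
tcp_rot: [-90.0, -0.0, 121.3]
wrist_force: [0.7, -0.4, 0.5]
opening: 0.0854
time: 3.8
ee_pos: [0.5896, 0.1628, 0.1016]
tcp_rot: [-90.0, -0.2, 121.5]
wrist_force: [-5.7, 6.9, 5.6]
opening: 0.0119
t 3.8 pos [0.5896 0.1628 0.1016] rot [-90.   -0.2 121.5] q6 -16.0
shift [-0.0018  0.0016  0.0006] turn [-0.     0.497  0.003]
```

```bash
python3 -m crank '0.002 0 0 0 0.05 0;0.002 0 0 0 0.14 0;0.002 0 0 0 0.24 0;0.002 0 0 0 0.34 0;0.002 0 0 0 0.43 0;0.002 0 0 0 0.48 0;0.002 0 0 0 0.497 0;0.002 0 0 0 0.497 0' 1 40; python3 - <<'E'
from h import *
print(bot.get_obs()['torque'],bot.get_obs()['wrist_force'])
cv2.imwrite("pics/c2.png",cv2.hconcat([crop(snap("side"),205,135,305,235,4),crop(snap("top"),200,175,300,275,4)]))
E
```

```text
time: 4.6
ee_pos: [0.5895, 0.1629, 0.1016]
tcp_rot: [-90.0, -0.0, 93.0]
wrist_force: [-1.1, -0.9, 4.9]
opening: 0.0124
[-0.0370985   0.38711405 -0.01394474] [-1.0873802  -0.87924697  4.94416814]
```

View pics/c2.png

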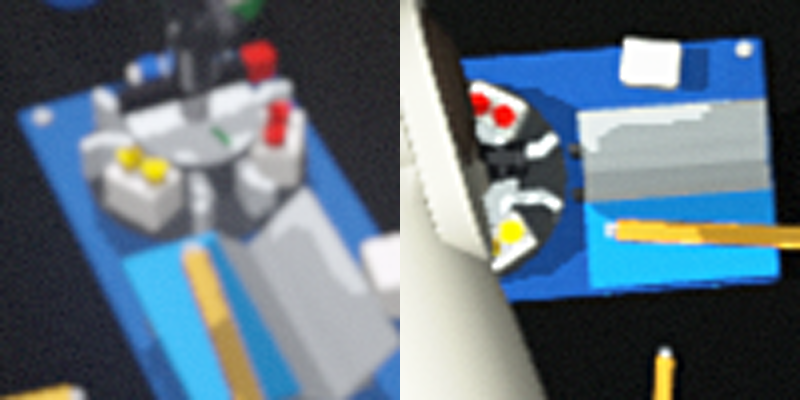

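The slot is lined up: flare ends at (543,145) and (550,203) in the right half, cheeks at (575,152) and (577,193). I release and rise, then go to the bar's far side with the jaws open along the bar, so the two fingertips square it up as they push.

```bash
python3 -m crank '0 0 0 0 0 0;0 0 0 0 0 0;0 0 0 0 0 0;0 0 0 0 0 0;0 0 0 0 0 0;0 -0.03 0 0 0 0;0 -0.065 0 0 0 0;0 -0.065 0 0 0 0' -1; python3 go.py -s -90 -208 110 90
```

```text
time: 5.5
ee_pos: [0.591, 0.1633, 0.1711]
tcp_rot: [-90.4, -0.1, 92.9]
wrist_force: [-0.4, 0.1, 0.8]
opening: 0.0854
t 5.5 pos [0.591  0.1633 0.1711] rot [-90.4  -0.1  92.9] q6 12.0
shift [-0.2097  0.0602  0.091 ] turn [0.007 0.002 0.002]
```

```bash
python3 -m crank '-0.04 0 0.018 0 0 0;-0.085 0 0.036 0 0 0;-0.127 0 0.055 0 0 0;-0.17 0 0.073 0 0 0;-0.21 0 0.091 0 0 0;-0.21 0.04 0.091 0 0 0;-0.21 0.075 0.091 0 0 0;-0.21 0.081 0.091 0 0 0' -1; python3 go.py -s -90 -208 80 90;python3 - <<'E'
from h import *
cv2.imwrite("pics/c3.png",cv2.hconcat([crop(snap("side"),195,135,295,270,4),crop(snap("top"),200,175,300,310,4)]))
E
```

```text
time: 6.3
ee_pos: [0.5069, -0.0517, 0.0809]
tcp_rot: [-89.7, -0.1, 92.9]
wrist_force: [-0.9, 0.2, -0.2]
opening: 0.0858
t 6.3 pos [ 0.5069 -0.0517  0.0809] rot [-89.7  -0.1  92.9] q6 -9.0
shift [ 0.0008  0.0009 -0.0044] turn [-0.006  0.001  0.001]
```

View pics/c3.png

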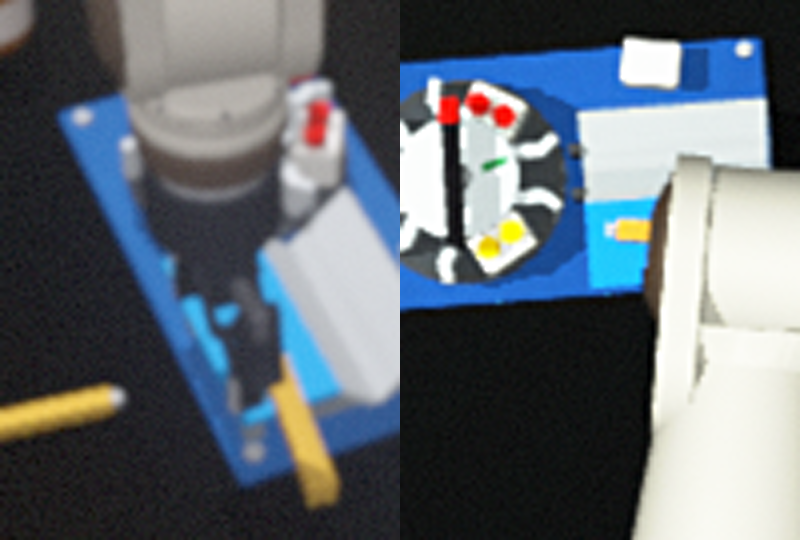

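```bash
python3 -m crank '0 0.003 0 0 0 0;0 0.006 0 0 0 0;0 0.008 0 0 0 0;0 0.008 0 0 0 0' -1;python3 -m crank '0 0.001 0 0 0 0;0 0.002 0 0 0 0;0 0.003 0 0 0 0;0 0.003 0 0 0 0' -1
```

```text
time: 6.8
ee_pos: [0.5095, -0.0514, 0.0773]
tcp_rot: [-90.0, 0.0, 93.0]
wrist_force: [0.6, -0.4, -0.2]
opening: 0.0856
time: 7.2
ee_pos: [0.5092, -0.0515, 0.0738]
tcp_rot: [-90.0, -0.0, 92.9]
wrist_force: [1.2, 0.4, -1.0]
opening: 0.0853
```

```bash
python3 -m crank '0 0.002 0 0 0 0;0 0.004 0 0 0 0;0 0.006 0 0 0 0;0 0.006 0 0 0 0' -1;  python3 go.py -s -62 -208 68 90
```

```text
time: 7.6
ee_pos: [0.5091, -0.0515, 0.0676]
tcp_rot: [-90.0, -0.0, 92.9]
wrist_force: [0.6, -0.1, -0.2]
opening: 0.0852
t 7.6 pos [ 0.5091 -0.0515  0.0676] rot [-90.   -0.   92.9] q6 -9.0
shift [ 0.0006 -0.0004 -0.0302] turn [-0.001  0.002  0.   ]
```

```bash
python3 -m crank '0 0 -0.006 0 0 0;0 0 -0.012 0 0 0;0 0 -0.018 0 0 0;0 0 -0.024 0 0 0;0 0 -0.029 0 0 0;0 0 -0.034 0 0 0;0 0 -0.038 0 0 0;0 0 -0.038 0 0 0' -1;  python3 go.py -s -44 -208 68 90;python3 - <<'E'
from h import *
cv2.imwrite("pics/c4.png",cv2.hconcat([crop(snap("side"),195,135,295,270,4),crop(snap("top"),240,175,340,310,4)]))
E
```

```text
time: 8.4
ee_pos: [0.5476, -0.0495, 0.0679]
tcp_rot: [-90.0, -0.0, 93.0]
wrist_force: [0.3, -1.1, -0.5]
opening: 0.0854
t 8.4 pos [ 0.5476 -0.0495  0.0679] rot [-90.  -0.  93.] q6 -8.0
shift [ 0.0006 -0.0001 -0.0097] turn [-0.     0.002  0.   ]
```

View pics/c4.png

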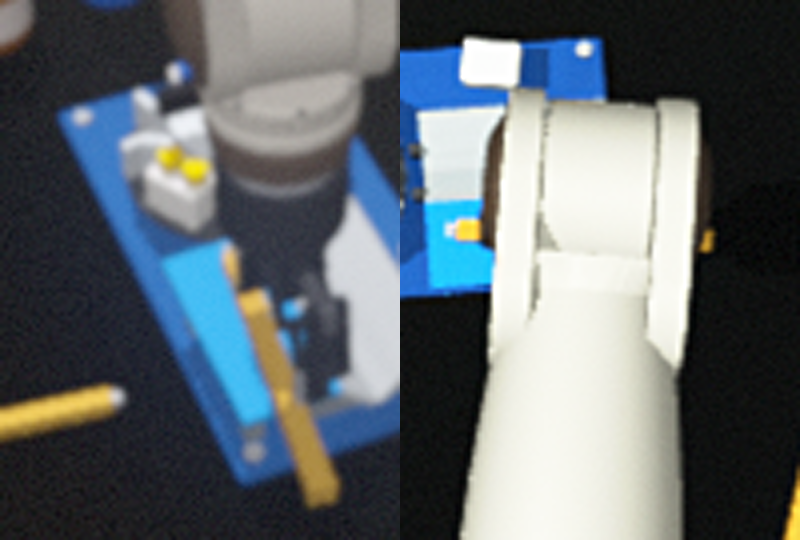

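```bash
python3 - <<'E'
from h import *
x,y=.5476,-.0495
P=[[x,y+d,z] for d in(-.042,0,.042) for z in (.068,.08,.09)]
print(((proj("side",P)-[195,135])*4).round().tolist())
x=.5095;P=[[x,y+d,z] for d in(-.042,0,.042) for z in (.068,.08,.09)]
print(((proj("side",P)-[195,135])*4).round().tolist())
cv2.imwrite("pics/c5.png",crop(cv2.imread("pics/c4.png")[:,:400],180,180,400,420,2.5))
E
```

```text
[[304.0, 418.0], [304.0, 406.0], [304.0, 396.0], [281.0, 367.0], [280.0, 355.0], [280.0, 344.0], [258.0, 318.0], [258.0, 305.0], [258.0, 295.0]]
[[244.0, 436.0], [244.0, 424.0], [244.0, 414.0], [222.0, 384.0], [221.0, 371.0], [221.0, 361.0], [200.0, 333.0], [200.0, 321.0], [199.0, 311.0]]
```

View pics/c5.png

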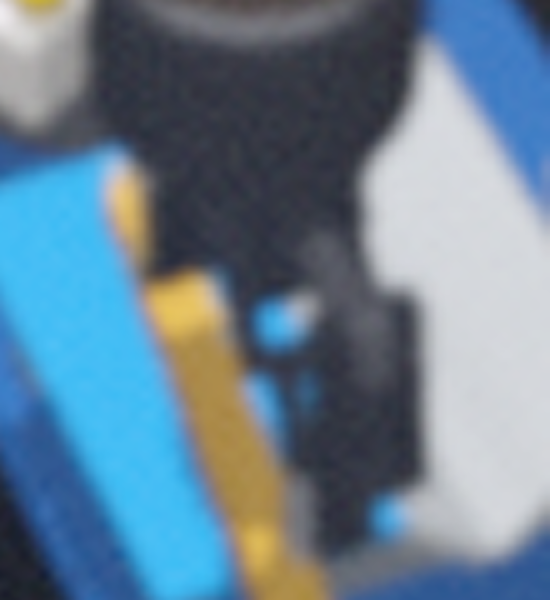

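The open fingertips ride about 20 mm behind the TCP: a tip shows at about (300,396), which matches height 0.09. They passed over the bar without touching it, and it has not moved. I go back and use a lower TCP.

```bash
python3 -m crank '0 -0.006 0 0 0 0;0 -0.006 0.02 0 0 0;0 -0.006 0.036 0 0 0;0 -0.006 0.036 0 0 0;0 0.005 0.036 0 0 0;0 0.01 0.036 0 0 0;0 0.013 0.036 0 0 0;0 0.013 0.036 0 0 0' -1; python3 -m crank '0 0.001 0 0 0 0;0 0.002 0 0 0 0;0 0.003 0 0 0 0;0 0.003 0 0 0 0' -1; python3 go.py -s -44 -208 51 90
```

```text
time: 9.3
ee_pos: [0.5111, -0.0513, 0.054]
tcp_rot: [-89.9, -0.0, 92.9]
wrist_force: [-0.1, 0.2, -0.6]
opening: 0.0858
time: 9.7
ee_pos: [0.5113, -0.0514, 0.052]
tcp_rot: [-90.0, 0.0, 92.9]
wrist_force: [-0.2, 0.7, 0.6]
opening: 0.0854
t 9.7 pos [ 0.5113 -0.0514  0.052 ] rot [-90.    0.   92.9] q6 -9.0
shift [ 0.0006  0.001  -0.046 ] turn [ 0.     0.002 -0.   ]
```

```bash
python3 -m crank '0 0.001 -0.005 0 0 0;0 0.001 -0.01 0 0 0;0 0.001 -0.015 0 0 0;0 0.001 -0.02 0 0 0;0 0.001 -0.025 0 0 0;0 0.001 -0.03 0 0 0;0 0.001 -0.033 0 0 0;0 0.001 -0.033 0 0 0' -1;  python3 go.py -s -44 -208 51 90;python3 - <<'E'
from h import *
cv2.imwrite("pics/c6.png",cv2.hconcat([crop(snap("side"),195,135,295,270,4),crop(snap("top"),240,175,340,310,4)]))
E
```

```text
time: 10.5
ee_pos: [0.5448, -0.0497, 0.0509]
tcp_rot: [-90.0, -0.0, 92.9]
wrist_force: [-0.8, -0.6, -0.1]
opening: 0.0856
t 10.5 pos [ 0.5448 -0.0497  0.0509] rot [-90.   -0.   92.9] q6 -8.0
shift [ 0.0006 -0.0001 -0.0125] turn [0.    0.002 0.   ]
```

View pics/c6.png

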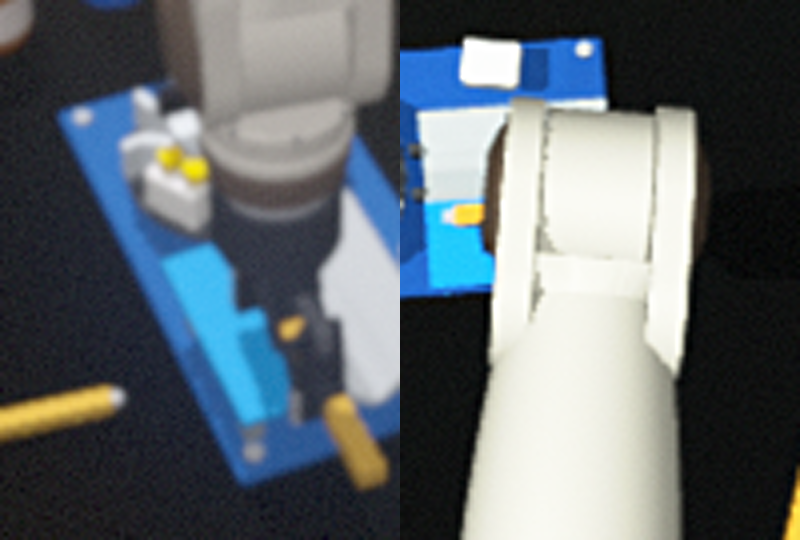

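The bar has been squared and pushed towards the edge; its nose shows at (447,215). I keep going gently until it tips.

```bash
python3 -m crank '0 0 -0.004 0 0 0;0 0 -0.008 0 0 0;0 0 -0.011 0 0 0;0 0 -0.014 0 0 0;0 0 -0.017 0 0 0;0 0 -0.02 0 0 0;0 0 -0.02 0 0 0;0 0 -0.02 0 0 0' -1; python3 -m crank '0 0 0.004 0 0 0;0 -0.03 0.004 0 0 0;0 -0.06 0.004 0 0 0;-0.05 -0.06 0.004 0 0 0;-0.1 -0.06 0.004 0 0 0;-0.14 -0.06 0.004 0 0 0;-0.18 -0.06 0.004 0 0 0;-0.18 -0.06 0.004 0 0 0' 1
python3 go.py -s 0 -345 120 90; python3 - <<'E'
from h import *
from fit import W
p=np.load("stand.npy")
t=snap("top");s=snap("side"); cv2.imwrite("pics/t7.png",t);cv2.imwrite("pics/s7.png",s)
for n,im in(("top",t),("side",s)):
    hsv=cv2.cvtColor(im,cv2.COLOR_BGR2HSV); m=cv2.inRange(hsv,(14,120,90),(26,255,255))
    k,l,st,c=cv2.connectedComponentsWithStats(m)
    for i in range(1,k):
        if st[i,4]>40:
            q=np.argwhere(l==i)[:,::-1].astype(np.float32); print(n,cv2.boxPoints(cv2.minAreaRect(q)).round(1).tolist(),st[i,4])
    print(n,"expected bar in V (tip -110, tail -310)",proj(n,W(p,np.array([[0,-110,50],[0,-310,50]])/1000)).round(1).tolist())
E
```

```text
time: 11.4
ee_pos: [0.5642, -0.0487, 0.0508]
tcp_rot: [-90.0, -0.0, 92.9]
wrist_force: [-0.2, 0.6, -0.2]
opening: 0.0852
time: 12.2
ee_pos: [0.5688, -0.2328, 0.1105]
tcp_rot: [-90.0, 0.0, 92.7]
wrist_force: [0.7, 0.8, -0.4]
opening: -0.0001
t 12.2 pos [ 0.5688 -0.2328  0.1105] rot [-90.    0.   92.7] q6 -25.0
shift [ 0.0478 -0.0095 -0.0415] turn [-0.    -0.002 -0.001]
top [[252.6999969482422, 213.3000030517578], [314.8999938964844, 208.89999389648438], [315.3999938964844, 214.89999389648438], [253.10000610351562, 219.39999389648438]] 327
top [[261.0, 309.8999938964844], [263.3999938964844, 263.79998779296875], [268.20001220703125, 264.1000061035156], [265.70001220703125, 310.1000061035156]] 211
top expected bar in V (tip -110, tail -310) [[251.0, 216.7], [315.8, 212.4]]
side [[363.0, 185.0], [371.0, 185.0], [371.0, 194.0], [363.0, 194.0]] 54
side [[266.79998779296875, 199.39999389648438], [271.70001220703125, 196.3000030517578], [292.29998779296875, 229.3000030517578], [287.3999938964844, 232.39999389648438]] 187
side [[165.8000030517578, 242.8000030517578], [220.89999389648438, 230.39999389648438], [222.6999969482422, 238.3000030517578], [167.60000610351562, 250.8000030517578]] 453
side [[170.10000610351562, 322.1000061035156], [285.8999938964844, 311.79998779296875], [287.20001220703125, 326.1000061035156], [171.39999389648438, 336.5]] 1642
side expected bar in V (tip -110, tail -310) [[269.5, 197.8], [302.1, 255.3]]
```

The bar lies on the fold: the top-view ends match the predicted V line, nose y about -108, outside the cheeks. I position the shut fingers behind its tail.

```bash
python3 -m crank '0.01 0 -0.042 0 0 0;0.038 0 -0.042 0 0 0;0.038 0.03 -0.042 0 0 0;0.038 0.06 -0.042 0 0 0;0.038 0.07 -0.042 0 0 0;0.038 0.07 -0.042 0 0 0' 1
python3 go.py -s 0 -320 40 90; python3 - <<'E'
from h import *
cv2.imwrite("pics/c8.png",cv2.hconcat([crop(snap("side"),225,160,335,295,4),crop(snap("top"),200,175,340,310,4)][:1]+[crop(cv2.imread("pics/t7.png"),200,180,300,315,4)]))
E
```

```text
time: 12.9
ee_pos: [0.6084, -0.1873, 0.0397]
tcp_rot: [-89.8, -0.1, 93.0]
wrist_force: [-0.5, 0.1, 1.0]
opening: 0.0
t 12.9 pos [ 0.6084 -0.1873  0.0397] rot [-89.8  -0.1  93. ] q6 -20.0
shift [ 0.0292 -0.0003  0.0001] turn [-0.003  0.003  0.001]
```

View pics/c8.png

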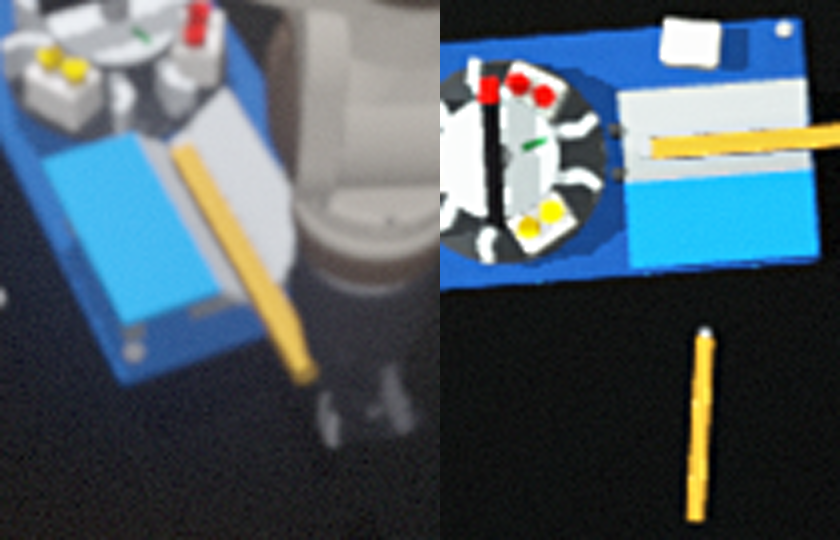

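The bar sits in the V with its tail at (300,372) in the left half, just in front of the shut fingers at about (330,430). The slot is still aligned. I push it in.

```bash
python3 -m crank '0.012 0 0 0 0 0;0.024 0 0 0 0 0;0.034 0 0 0 0 0;0.044 0 0 0 0 0;0.053 0 0 0 0 0;0.06 0 0 0 0 0;0.066 0 0 0 0 0;0.07 0 0 0 0 0' 1;python3 go.py -s 0 -260 40 90; cat > seg.py <<'E'
from h import *
from fit import W
p=np.load("stand.npy")
def inv(w): d=w[:,:2]-p[:2]; c,s=np.cos(p[2]),np.sin(p[2]); return (np.c_[c*d[:,0]+s*d[:,1],-s*d[:,0]+c*d[:,1]]*1000).round(1).tolist()
def seg(n,im,c):
    m=cv2.inRange(cv2.cvtColor(im,cv2.COLOR_BGR2HSV),(14,110,80),(27,255,255)); m=cv2.morphologyEx(m,cv2.MORPH_OPEN,np.ones((2,2)))
    k,l,st,ce=cv2.connectedComponentsWithStats(m)
    for i in range(1,k):
        if st[i,4]>30 and np.hypot(*(ce[i]-c))<45:
            b=cv2.boxPoints(cv2.minAreaRect(np.argwhere(l==i)[:,::-1].astype(np.float32)));print(n,b.round(1).tolist(),st[i,4],inv(back(n,b,.055)))
E
python3 -c "
from seg import *
seg('side',snap('side'),(275,210)); seg('top',snap('top'),(270,216))"
```

```text
time: 13.8
ee_pos: [0.6062, -0.1187, 0.0417]
tcp_rot: [-90.1, 0.1, 92.9]
wrist_force: [-0.3, -7.1, 4.3]
opening: -0.0004
t 13.8 pos [ 0.6062 -0.1187  0.0417] rot [-90.1   0.1  92.9] q6 -14.0
shift [0.0206 0.0017 0.0014] turn [ 0.001  0.002 -0.002]
side [[262.79998779296875, 190.3000030517578], [268.70001220703125, 186.89999389648438], [297.79998779296875, 237.1999969482422], [291.8999938964844, 240.60000610351562]] 327 [[-7.7, -82.1], [11.6, -76.6], [11.6, -260.6], [-6.1, -264.4]]
top [[240.89999389648438, 216.0], [288.79998779296875, 212.6999969482422], [289.1000061035156, 217.89999389648438], [241.3000030517578, 221.1999969482422]] 238 [[3.8, -79.6], [4.2, -226.6], [-11.8, -226.6], [-12.1, -79.8]]
```

```bash
python3 -m crank '0.005 0 0 0 0 0;0.01 0 0 0 0 0;0.014 0 0 0 0 0;0.018 0 0 0 0 0;0.021 0 0 0 0 0;0.021 0 0 0 0 0' 1; python3 -m crank '0.002 0 0 0 0 0;0.004 0 0 0 0 0;0.004 0 0 0 0 0' 1;python3 go.py -s 0 -260 40 90;python3 -c "
from seg import *
seg('side',snap('side'),(275,210)); seg('top',snap('top'),(270,216))"
```

```text
time: 14.5
ee_pos: [0.6051, -0.0981, 0.0417]
tcp_rot: [-90.1, 0.1, 92.9]
wrist_force: [0.0, -6.6, 5.4]
opening: -0.0
time: 14.8
ee_pos: [0.6049, -0.0944, 0.0418]
tcp_rot: [-90.1, 0.1, 92.9]
wrist_force: [-0.7, -7.2, 5.0]
opening: -0.0001
t 14.8 pos [ 0.6049 -0.0944  0.0418] rot [-90.1   0.1  92.9] q6 -12.0
shift [-0.0037  0.0018  0.0014] turn [ 0.001  0.001 -0.002]
side [[258.8999938964844, 183.8000030517578], [264.8999938964844, 180.3000030517578], [294.0, 230.10000610351562], [288.1000061035156, 233.5]] 320 [[-8.4, -55.9], [11.5, -50.0], [12.3, -236.9], [-5.8, -241.0]]
top [[233.6999969482422, 216.0], [281.79998779296875, 213.39999389648438], [282.1000061035156, 218.89999389648438], [234.0, 221.5]] 250 [[5.3, -57.6], [3.5, -205.1], [-13.5, -204.9], [-11.7, -57.5]]
```

```bash
python3 -m crank '0.0015 0 0 0 0 0;0.0025 0 0 0 0 0;0.0025 0 0 0 0 0' 1; python3 -m crank '0.001 0 0 0 0 0;0.002 0 0 0 0 0;0.002 0 0 0 0 0' 1;python3 -m crank '0.001 0 0 0 0 0;0.002 0 0 0 0 0;0.002 0 0 0 0 0' 1;python3 -c "
from seg import *
seg('side',snap('side'),(275,210)); seg('top',snap('top'),(270,216))"
```

```text
time: 15.2
ee_pos: [0.6048, -0.0922, 0.0418]
tcp_rot: [-90.1, 0.1, 92.9]
wrist_force: [-0.4, -8.6, 5.5]
opening: -0.0004
time: 15.5
ee_pos: [0.6048, -0.0918, 0.0419]
tcp_rot: [-90.1, 0.3, 92.8]
wrist_force: [-1.3, -16.5, 6.2]
opening: -0.0001
time: 15.8
ee_pos: [0.6047, -0.0915, 0.042]
tcp_rot: [-90.1, 0.5, 92.8]
wrist_force: [0.6, -24.3, 4.1]
opening: -0.0002
side [[258.5, 183.39999389648438], [264.5, 179.89999389648438], [292.8999938964844, 228.10000610351562], [287.0, 231.60000610351562]] 316 [[-8.9, -54.3], [11.2, -48.2], [12.5, -230.2], [-5.8, -234.5]]
top [[232.6999969482422, 216.10000610351562], [279.79998779296875, 213.5], [280.1000061035156, 219.0], [233.0, 221.5]] 244 [[5.3, -54.6], [3.6, -199.0], [-13.3, -198.8], [-11.5, -54.5]]
```

The stop is felt: the force rose to 24 N with no travel, and the nose is at about 45. I back off, rise and return to the handle.

```bash
python3 -m crank '-0.015 0 0 0 0 0;-0.03 0 0 0 0 0;-0.03 -0.04 0 0 0 0;-0.03 -0.085 0 0 0 0;-0.03 -0.13 0 0 0 0;-0.03 -0.13 0 0 0 0' -1;python3 go.py .5893 .1628 .17 93
```

```text
time: 16.5
ee_pos: [0.6078, -0.1174, 0.1778]
tcp_rot: [-90.5, 0.1, 93.0]
wrist_force: [0.0, 0.5, 0.7]
opening: 0.0848
t 16.5 pos [ 0.6078 -0.1174  0.1778] rot [-90.5   0.1  93. ] q6 -14.0
shift [0.2808 0.0074 0.0041] turn [ 0.009 -0.001 -0.001]
```

```bash
python3 -m crank '0.045 0 0.001 0 0 0;0.09 0 0.001 0 0 0;0.135 0 0.002 0 0 0;0.18 0 0.003 0 0 0;0.225 0 0.003 0 0 0;0.265 0 0.004 0 0 0;0.281 0 0.004 0 0 0;0.281 0 0.004 0 0 0' -1;python3 go.py .5893 .1628 .1 93;python3 - <<'E'
from seg import *
seg('side',snap('side'),(275,210)); seg('top',snap('top'),(270,216))
s=snap('side'); m=cv2.inRange(cv2.cvtColor(s,cv2.COLOR_BGR2HSV),(0,150,100),(6,255,255)); k,l,st,c=cv2.connectedComponentsWithStats(m)
print([(c[i].round(1).tolist(),st[i,4]) for i in range(1,k) if st[i,4]>8])
print(proj('side',W(p,[[.051,0,.112]])))
E
```

```text
time: 17.3
ee_pos: [0.5868, 0.1652, 0.1702]
tcp_rot: [-89.9, -0.0, 93.1]
wrist_force: [0.4, -0.0, 0.4]
opening: 0.0856
t 17.3 pos [0.5868 0.1652 0.1702] rot [-89.9  -0.   93.1] q6 13.0
shift [-0.0026  0.0702 -0.0024] turn [-0.001  0.002  0.   ]
side [[259.20001220703125, 183.60000610351562], [264.1000061035156, 180.8000030517578], [294.20001220703125, 232.6999969482422], [289.20001220703125, 235.60000610351562]] 305 [[-7.6, -55.6], [8.9, -50.8], [9.2, -244.6], [-5.7, -247.9]]
top [[232.6999969482422, 216.10000610351562], [295.0, 212.3000030517578], [295.29998779296875, 217.8000030517578], [233.0, 221.60000610351562]] 320 [[5.1, -54.5], [4.2, -245.6], [-12.7, -245.5], [-11.7, -54.5]]
[([269.6, 148.1], np.int32(25)), ([273.8, 167.1], np.int32(10)), ([360.8, 177.5], np.int32(56)), ([380.9, 214.8], np.int32(68))]
[[271.12519171 149.58685803]]
```

The bar's tail is at -245, so it is home, and the handle is where expected. I grip and turn.

```bash
python3 -m crank '-0.003 0.035 -0.002 0 0 0;-0.003 0.07 -0.002 0 0 0;-0.003 0.07 -0.002 0 0 0;-0.003 0.07 -0.002 0 0 0' -1 && python3 -m crank '0 0 0 0 0 0;0 0 0 0 0 0;0 0 0 0 0 0;0 0 0 0 0 0;0 0 0 0 0 0;0 0 0 0 0 0;0 0 0 0 0 0;0 0 0 0 0 0' 1 80; python3 go.py .5893 .1628 .1 20
python3 -m crank '0 0 0 0 0.1 0;0 0 0 0 0.2 0;0 0 0 0 0.3 0;0 0 0 0 0.4 0;0 0 0 0 0.5 0;0 0 0 0 0.6 0;0 0 0 0 0.7 0;0 0 0 0 0.7 0' 1 80; python3 -c "
from workcell import bot;o=bot.get_obs();print(o['torque'],o['q'][5])"
```

```text
time: 17.85
ee_pos: [0.5894, 0.1592, 0.1015]
tcp_rot: [-89.9, 0.0, 92.9]
wrist_force: [0.2, -0.3, 1.2]
opening: 0.0857
time: 18.65
ee_pos: [0.5896, 0.1627, 0.1019]
tcp_rot: [-90.1, -0.2, 93.0]
wrist_force: [-2.1, 9.7, 3.3]
opening: 0.01
t 18.65 pos [0.5896 0.1627 0.1019] rot [-90.1  -0.2  93. ] q6 12.0
shift [0.0001 0.0019 0.0003] turn [-0.002  1.275  0.004]
time: 19.45
ee_pos: [0.5896, 0.1626, 0.1019]
tcp_rot: [-89.9, -0.2, 52.7]
wrist_force: [-2.4, 9.5, 4.2]
opening: 0.01
[1.86943241 0.36742781 0.05345186] 52.574754828307576
```

```bash
python3 -m crank '0 0 0 0 0.1 0;0 0 0 0 0.2 0;0 0 0 0 0.3 0;0 0 0 0 0.4 0;0 0 0 0 0.5 0;0 0 0 0 0.55 0;0 0 0 0 0.58 0;0 0 0 0 0.58 0' 1 80; python3 -c "
from workcell import bot;o=bot.get_obs();print(o['torque'],o['q'][5])";  python3 -m crank '0 0 0 0 0.03 0;0 0 0 0 0.06 0;0 0 0 0 0.06 0' 1 80; python3 -c "
from workcell import bot;o=bot.get_obs();print(o['torque'],o['q'][5])"
python3 - <<'E'
from seg import *
s=snap('side'); m=cv2.inRange(cv2.cvtColor(s,cv2.COLOR_BGR2HSV),(0,150,100),(6,255,255)); k,l,st,c=cv2.connectedComponentsWithStats(m)
print([(c[i].round(1).tolist(),st[i,4]) for i in range(1,k) if st[i,4]>8])
for a in (-60,-65,-70,-75,-80): print(a,proj('side',W(p,[[.051*np.cos(np.radians(a)),.051*np.sin(np.radians(a)),.112]])))
seg('side',s,(275,210)); seg('top',snap('top'),(270,216))
E
```

```text
time: 20.25
ee_pos: [0.5895, 0.1625, 0.1019]
tcp_rot: [-89.8, -0.1, 19.7]
wrist_force: [-1.8, 10.0, 3.7]
opening: 0.0103
[1.84091119 0.51534242 0.12655751] 85.6664376166137
time: 20.55
ee_pos: [0.5894, 0.1625, 0.1019]
tcp_rot: [-89.8, -0.1, 16.2]
wrist_force: [-2.2, 9.0, 4.6]
opening: 0.01
[1.85476817 0.55457101 0.05163282] 89.10088550452772
[([273.5, 166.4], np.int32(29)), ([360.8, 177.6], np.int32(58)), ([380.9, 214.9], np.int32(68))]
-60 [[268.817942   162.43230243]]
-65 [[267.74797711 163.3247505 ]]
-70 [[266.56528786 164.15176427]]
-75 [[265.27880964 164.9063178 ]]
-80 [[263.89845954 165.58193572]]
side [[258.70001220703125, 183.8000030517578], [263.8999938964844, 180.6999969482422], [294.79998779296875, 232.89999389648438], [289.6000061035156, 236.0]] 321 [[-9.0, -55.6], [8.6, -50.3], [10.3, -245.7], [-5.6, -249.4]]
top [[232.60000610351562, 216.5], [294.8999938964844, 211.3000030517578], [295.29998779296875, 217.0], [233.10000610351562, 222.1999969482422]] 320 [[3.9, -54.2], [7.2, -245.5], [-10.1, -245.8], [-13.4, -54.6]]
```

No stop torque yet, because slot play lets the rotor give a few degrees. I keep turning in small steps.

```bash
for i in 1 2 3; do python3 -m crank '0 0 0 0 0.03 0;0 0 0 0 0.05 0;0 0 0 0 0.05 0' 1 80 | grep -E "rot|force"; python3 -c "
from workcell import bot;o=bot.get_obs();print(o['torque'],o['q'][5])"; done
python3 - <<'E'
from seg import *
cv2.imwrite("pics/c9.png",cv2.hconcat([crop(snap("side"),215,120,315,255,4),crop(snap("top"),200,175,300,310,4)]))
E
```

```text
tcp_rot: [-89.8, -0.1, 13.4]
wrist_force: [-2.9, 8.6, 4.6]
[1.81665031 0.48612195 0.16754632] 91.94457583601665
tcp_rot: [-89.8, -0.1, 10.5]
wrist_force: [-2.3, 8.5, 4.5]
[1.80830162 0.45585617 0.60692322] 94.77512903835046
tcp_rot: [-89.8, -0.1, 7.7]
wrist_force: [-1.8, 8.2, 3.7]
[1.80322949 0.49279623 0.91722808] 97.61924814395948
```

The torque rises steadily, 0.17, 0.61, then 0.92 N m, so the screw is at its stop. I relieve the wind-up slightly, release and rise.

```bash
python3 -m crank '0 0 0 0 -0.03 0;0 0 0 0 -0.05 0;0 0 0 0 -0.05 0' 1 80; python3 -c "
from workcell import bot;o=bot.get_obs();print(o['torque'])"
python3 -m crank '0 0 0 0 0 0;0 0 0 0 0 0;0 0 0 0 0 0;0 0 0 0 0 0;0 0 0 0 0 0;0 -0.04 0 0 0 0;0 -0.08 0 0 0 0;0 -0.1 0 0 0 0' -1; python3 go.py .40 .15 .25 10
```

```text
time: 21.95
ee_pos: [0.5894, 0.1625, 0.1019]
tcp_rot: [-89.8, -0.1, 10.6]
wrist_force: [-2.6, 8.4, 3.5]
opening: 0.0099
[1.82004192 0.49320025 0.32200922]
time: 22.75
ee_pos: [0.5901, 0.1604, 0.2047]
tcp_rot: [-90.0, -0.2, 10.4]
wrist_force: [0.6, 0.3, 0.3]
opening: 0.0852
t 22.75 pos [0.5901 0.1604 0.2047] rot [-90.   -0.2  10.4] q6 95.0
shift [-0.1887 -0.046   0.0242] turn [-0.     0.007  0.004]
```

Now I move out of the camera's view and take a last picture.

```bash
python3 -m crank '-0.04 -0.01 0 0 0 0;-0.085 -0.02 0.01 0 0 0;-0.13 -0.03 0.02 0 0 0;-0.175 -0.04 0.02 0 0 0;-0.22 -0.04 0.03 0 0 0;-0.26 -0.04 0.03 0 0 0;-0.26 -0.04 0.03 0 0 0' -1
python3 - <<'E'
from seg import *
s=snap("side");t=snap("top"); cv2.imwrite("pics/s10.png",s)
seg('side',s,(275,210)); seg('top',t,(270,216))
cv2.imwrite("pics/c10.png",cv2.vconcat([crop(t,170,170,310,270,5)[:, :700],cv2.resize(cv2.hconcat([s,t]),(700,262))])[:,:][::1][:762])
im=cv2.imread("pics/c10.png"); 
a=crop(t,170,170,310,260,3); b=crop(s,205,110,335,250,3)[:400]; c=cv2.resize(s,(400,300)); d=cv2.resize(t,(400,300))
A=np.zeros((600,800,3),np.uint8); A[:270,:400]=a[:,:400]; A[:300,400:790]=b[:300,:390]; A[300:,:400]=c; A[300:,400:]=d; cv2.imwrite("pics/c11.png",A)
E
```

```text
time: 23.45
ee_pos: [0.3252, 0.1421, 0.2425]
tcp_rot: [-90.0, -0.1, 10.5]
wrist_force: [0.7, -0.4, 0.8]
opening: 0.0853
side [[258.8999938964844, 183.6999969482422], [264.20001220703125, 180.5], [295.1000061035156, 232.8000030517578], [289.70001220703125, 235.89999389648438]] 324 [[-8.4, -55.4], [9.6, -50.0], [11.3, -245.5], [-5.1, -249.3]]
top [[232.60000610351562, 216.5], [295.70001220703125, 211.10000610351562], [296.20001220703125, 217.0], [233.10000610351562, 222.3000030517578]] 330 [[4.1, -54.1], [7.8, -248.1], [-10.4, -248.3], [-14.0, -54.6]]
```

View pics/c11.png

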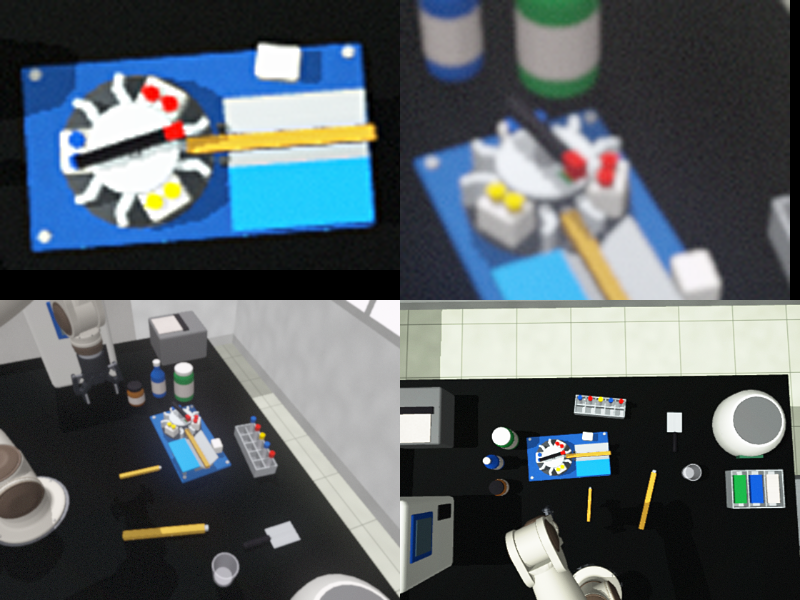

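The handle's red end is over the green mark: in the side crop, red is at (575,162) with green just beneath. The bar is in the slot, and the bystanders are unmoved. The top fit shows the tail about 2 mm farther out than before. There is time, so I'll check the fit with a gentle push.

```bash
python3 go.py -s 2 -335 150 90; python3 -c "
from h import *
from fit import W
from scipy.spatial.transform import Rotation as R
" 
```

```text
t 23.55 pos [0.3282 0.1428 0.2416] rot [-90.   -0.1  10.5] q6 103.0
shift [ 0.2189  0.092  -0.3617] turn [ 1.000e-03 -1.438e+00  2.000e-03]
```

```bash
python3 -m crank '0.219 0 -0.362 0 -1.438 0;0.219 0 -0.362 0 -1.438 0;0.219 0 -0.362 0 -1.438 0;0.219 0 -0.362 0 -1.438 0;0.219 0 -0.362 0 -1.438 0;0.219 0 -0.362 0 -1.438 0;0.219 0 -0.362 0 -1.438 0;0.219 0 -0.362 0 -1.438 0' 1; python3 go.py -s 2 -300 40 90
```

```text
time: 24.35
ee_pos: [0.5736, -0.1333, 0.2397]
tcp_rot: [-89.9, 0.0, 73.8]
wrist_force: [0.4, 0.8, 1.1]
opening: -0.0001
t 24.35 pos [ 0.5736 -0.1333  0.2397] rot [-89.9   0.   73.8] q6 3.0
shift [ 0.005   0.1996 -0.0342] turn [-0.001 -0.333  0.   ]
```

```bash
python3 -m crank '0.005 0 -0.034 0 -0.15 0;0.005 0 -0.034 0 -0.3 0;0.005 0 -0.034 0 -0.333 0;0.005 0.05 -0.034 0 -0.333 0;0.005 0.1 -0.034 0 -0.333 0;0.005 0.15 -0.034 0 -0.333 0;0.005 0.198 -0.034 0 -0.333 0;0.005 0.198 -0.034 0 -0.333 0' 1; python3 go.py -s 2 -257 40 90
```

```text
time: 25.15
ee_pos: [0.6016, -0.1351, 0.0344]
tcp_rot: [-89.3, -0.2, 92.5]
wrist_force: [-0.2, -0.1, -0.6]
opening: -0.0002
t 25.15 pos [ 0.6016 -0.1351  0.0344] rot [-89.3  -0.2  92.5] q6 -15.0
shift [ 0.0398 -0.0056 -0.0056] turn [-0.013 -0.006  0.003]
```

```bash
python3 -m crank '0.012 -0.004 -0.005 0 0 0;0.024 -0.004 -0.005 0 0 0;0.032 -0.004 -0.005 0 0 0;0.036 -0.004 -0.005 0 0 0;0.036 -0.004 -0.005 0 0 0' 1; for i in 1 2 ; do python3 -m crank '0.001 0 0 0 0 0;0.0025 0 0 0 0 0;0.0025 0 0 0 0 0' 1|grep -E "pos|force"; done;  python3 go.py -s 2 -257 40 90
```

```text
time: 25.65
ee_pos: [0.6097, -0.0986, 0.0484]
tcp_rot: [-90.1, 0.0, 92.6]
wrist_force: [0.7, -0.0, -0.4]
opening: -0.0003
ee_pos: [0.6089, -0.097, 0.047]
wrist_force: [0.5, 0.7, 0.3]
ee_pos: [0.6088, -0.0943, 0.047]
wrist_force: [0.0, -0.2, 0.3]
t 26.25 pos [ 0.6088 -0.0943  0.047 ] rot [-90.   -0.   92.5] q6 -11.0
shift [-0.0007  0.007   0.0033] turn [-0.    -0.005  0.   ]
```

```bash
for i in 1 2 3; do python3 -m crank '0.001 0 0 0 0 0;0.001 0 0 0 0 0' 1|grep -E "pos|force"; done
```

```text
ee_pos: [0.6088, -0.0933, 0.047]
wrist_force: [-0.0, -0.2, 0.7]
ee_pos: [0.6088, -0.0922, 0.047]
wrist_force: [-0.1, -0.3, -0.2]
ee_pos: [0.6087, -0.0912, 0.0471]
wrist_force: [-0.1, 1.2, 0.6]
```

There is still no contact at y = -0.0912, which is where the home stop was felt, so the bar has not crept outwards. I retreat and hand in.

```bash
python3 -m crank '-0.02 0 0 0 0 0;-0.04 0 0 0 0 0;-0.04 -0.05 0 0 0 0;-0.04 -0.1 0 0 0 0;-0.04 -0.12 0 0 0 0;-0.04 -0.12 0 0 0 0' 1; python3 -c "
from seg import *
seg('side',snap('side'),(275,210)); seg('top',snap('top'),(270,216)); bot.job_done()"
```

```text
time: 27.45
ee_pos: [0.612, -0.1317, 0.1714]
tcp_rot: [-90.4, 0.1, 92.5]
wrist_force: [0.2, 0.6, -0.5]
opening: -0.0003
side [[258.8999938964844, 183.6999969482422], [264.20001220703125, 180.5], [295.1000061035156, 232.8000030517578], [289.70001220703125, 236.0]] 326 [[-8.4, -55.4], [9.6, -50.0], [11.2, -245.6], [-5.2, -249.3]]
top [[232.60000610351562, 216.5], [295.70001220703125, 211.10000610351562], [296.20001220703125, 217.0], [233.10000610351562, 222.3000030517578]] 333 [[4.1, -54.1], [7.8, -248.1], [-10.4, -248.3], [-14.0, -54.6]]
the job is handed in; nothing more can be done
```

The job is done and handed in at about 27.5 s of the 64 s allowed.

**What I did**
- I turned the T-handle 28° clockwise to bring a slot in line with the trough.
- I pushed the 200 mm bar off the ledge into the V with open fingers. My first pass went over the bar without touching it, because the open fingertips ride higher than I assumed.
- I slid the bar home from its tail until it stopped: the force rose to 24 N with no further travel.
- I turned the handle clockwise about 80° until the torque climbed from 0.17 to 0.92 N m, which marks the stop. Then I released it.

**What the last checks showed**
- **Lid and bystanders:** The handle's red end was over the green mark and the things on the counter looked unmoved in the last picture I viewed, about 4 s before hand-in. After it I only made a test push at the bar's tail.
- **Bar:** The nose is about 46 mm from the rotor axis, inferred from where the yellow body ends. It was the same before and after tightening.
- **Disagreement:** After tightening, the top view put the bar's tail 2–3 mm farther out, with the bar about 1° askew. A test push met no contact up to where the bar had stopped when pushed home, so I take the tail shift as measuring error plus the sideways play in the slot. The fingers were about 5 mm higher on that test push than when I pushed the bar home.

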